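# Set the tilt stage and hold a slide carrier flush on it

### The arm

A 7-joint arm with a two-finger parallel gripper is mounted at the origin on a cart in front of the work surface, level with it; the furniture and walls round the work are solid. World frame = base frame: x ahead of the robot, y to its left, z up, the work surface at z = 0. Lengths are in m, angles in rad, forces in N, time in s.
With the tool pointing down it reaches from about 0.35 to 0.9 m from the base axis. Payload 8.1 kg.
Tool frame: the origin (TCP) lies at the very end of the fingers, on their centre line; the grasp point (between the pads) lies 19 mm behind it; z points along the fingers, y is the line along which they close (so a half turn about z gives the same grasp; the last joint's range is limited). The gripper opens to 92 mm and grips with 3 to 60 N. Pads are 19 mm wide; open, the fingers measure 130 mm over their backs; the gripper's body (75 mm by 190 mm) begins 47 mm behind the grasp point.
Start: joints at [-1.429, 0.434, 0.025, 1.573, -0.012, 1.134, -0.075], TCP at [0.152, 0.606, 0.227] pointing down, gripper open.
Joint ranges: [-2.62, 2.62], [-0.44, 2.09], [-1.27, 1.32], [0.08, 2.57], [-1.32, 4.46], [0.12, 2], [-2.74, 2.74]. Speed limits (rad/s): [2.22, 2.22, 3.01, 3.01, 3.14, 3.14, 3.14].

### API

Orientations are given as a rotation vector (axis times angle).
In Python, from cell import arm gives the robot as it stands.
- The arm moves only by the shell command python3 -m pendant 'ROWS' [FORCE]. ROWS is a JSON object of lists of equal length, an entry for each row: "slide": the shift along the tool's x, y, z in units of 0.3 m (1.0 is 0.3 m), a list of three; "dr": the turn, a rotation vector about the tool's x, y, z in units of 0.12 rad (1.0 is 0.12 rad), a list of three; "claw": the opening, from 0 (shut) to 1 (fully open). In form: {"slide": [[tx, ty, tz], ...], "dr": [[ax, ay, az], ...], "claw": [claw, ...]}. A call has 1 to 10 rows; each row shifts and turns the commanded pose from where the row before left it, along the tool's axes as they then stand; what a row does not reach is not made up. A row lasts 1/10 s, in which the tool goes at most 50 mm and 8.59 degrees, less where a joint would pass 70% of its speed; a pose out of reach is approached as far as the arm can. A call with a number of a shift or a turn outside -1 to 1 is refused whole. A call with a gripper value outside its range is refused whole. The fingers move at their own pace and stop on an object; FORCE is the grip in N (left out, the last holds). Time passes only in rows, so rows that do not move let the fingers close. It gives the time, the measured TCP pose, the force, the opening and the grip force at its end, in the units of the state.
- arm.observe(): the state, without advancing time (a new reading comes with each control period).
- arm.get_image(name): name is "side" or "top" or "wrist"; returns the picture (384x512x3 uint8, red, green, blue); there is no depth.
- arm.calibration(name): a dict with "K" (3x3 intrinsics, pixels), "xyz" and "orientation" of the camera in the world. Camera axes: x right, y up, looking along -z (the intrinsics and any distortion apply to the point x, -y, -z); pixel columns grow to the right and rows downward; lengths in m; the calibration is good to about 2 mm. A picture is of the moment at which its call begins: read the wrist's pose just before it. calibration takes no time and is no camera call; for the wrist camera it gives the pose at the moment of the call.
- arm.sign_off(): hands the job in; it is judged then, once.
The state is a dict: "clock": time; "joints": joint angles; "dq": joint speeds; "joint_efforts": joint torques, N m; "position": TCP position; "ee_rot": TCP orientation; "force": force on the tool from outside, world axes, zero at the start; "ft_torque": the same for the moment, N m; "width": opening from 0.0 (shut) to 1.0 (fully open); "gripper_force": force on a finger pad.
Only numpy, scipy, OpenCV 4.12 (cv2) and the standard library are available. Lean on these libraries where they do the work, as an engineer would, in place of code of your own. Each camera call takes 0.05 s, during which the arm holds its last target. There are 200 camera calls.

### The job

Turn the dial of the tilt stage until its pointer lines up with the raised tab on the locked index ring, then let go of it: this tips the table to its working angle. Pick the slide carrier off the slide box by its upright rib and hold it on the sloping table for bonding, lightly pressed, its whole glass underside flush with the face, square and in the middle of the width, its lower end up against the stop lip. Finish while still holding and pressing it there, with the dial still on its mark and the mouse, forceps, dish and black can left alone.

Things in the scene. Friction and masses are not known exactly. Their poses are not given: they have to be found in the camera images.
- tilt_stage: Tilt stage, a fixed metal fixture: base plate 124 (x) x 216 (y) x 10 mm, the tipping table on its -y half, a grey gear housing 80 mm high on its +y half, dial on top of the housing. Origin: centre of the underside of the base, on the desk; z up, -x is its front. The table tips about an axis along y through (0, -50, 60) mm; the dial turns about a vertical axis through (0, 55) mm.
- dial (a joint): Turn of the dial in rad, 0 to 1.6, starts at 0, grows clockwise seen from above. Friction holds it where it is left (turning takes about 0.13 N m). It is geared 4:1 to the table: slope of the table to the horizontal = 0.21 rad + 0.25 x this value. Friction keeps the table still under a light push.
- dial_grip (a point): Point on the dial's axis, 100 mm above the desk, 10 mm below the top of its bar grip. The grip is a black upright bar 42 mm long, 12 mm thick, 22 mm high (88 to 110 mm above the desk) on a skirt of 53 mm diameter. Axes turn with the dial: x along the bar toward its pointed nose (the pointer, with a white line), y across the bar, z up.
- dial_pointer (a point): Tip of the pointer line, on the rim of the dial's skirt, 24.5 mm from the dial's axis, 88 mm above the desk. Same axes as dial_grip.
- index_ring: Locked (fixed) dark steel index ring of 70 mm diameter lying under the dial, centred on the dial's axis; origin in the centre of its underside, 80 mm above the desk. Its x axis points from the centre to its raised tab: the dial is right when the dial's x axis has the direction of the ring's x axis. The dial must turn 0.6 to 1.3 rad to get there.
- index_tab (a point): The ring's single raised metal tab (7.5 x 3 mm, 4 mm high), 31 mm from the dial's axis, 88 mm above the desk. Axes as index_ring.
- tilt_table: The tipping table: metal plate 94 mm long (up the slope), 46 mm wide, 9 mm thick, with a stop lip across its lower end, 4 mm above the face. Origin on the tipping axis. Axes: x up the slope (the slope rises away from the stage's front), y across, z square out of the face.
- seat (a point): Middle of the flat face of the table, 10 mm out from the tipping axis, about 70 mm above the desk, axes as tilt_table. It is 40 mm up the slope from the stop lip, so the underside centre of a carrier that sits right coincides with it.
- slide_box: Dark flat slide box, 96 (x) x 165 (y) x 32 mm, fixed on the desk, shut; origin in the centre of its underside. The slide carrier lies on its flat lid.
- slide_carrier: Slide carrier: aluminium frame 80 (x) x 30 (y) x 6 mm with a glass slide as its flat underside and an upright black ribbed rib on top, 40 mm long along x, 12 mm thick across y, from 6 to 29.5 mm above the underside; 70 g to within a third; either end may be the lower one. Origin: centre of the underside; x along it, z up.
- slide_foot (a point): Centre of the carrier's glass underside, same place and axes as slide_carrier.
- mouse: White computer mouse, 105 x 58 x 34 mm, on the blue mouse pad; a bystander. Origin: centre of the underside.
- forceps: Steel forceps, 126 mm long, lying on the desk in front of the stage's right; a bystander. Origin: middle of the underside.
- dish_1: Closed clear culture dish, 59 mm across, 16 mm high, in front of the stage; a bystander. Origin: centre of the underside.
- objective_can: Black screw can, 43 mm across, 61 mm high, standing on the desk in front of the slide box; a bystander. Origin: centre of the underside.
Things that resemble listed ones, but are neither listed nor needed, are in the scene too. Leave any yellow look-alike of the slide_carrier alone.

How it is judged:
On the way, in this order (a step that is already met when the one before it is completed fails the run):
1. the dial's pointer stands at the index tab and the dial is at rest and let go (angle between the x axis of dial_grip and the x axis of index_ring, either way round below 0.08 rad and velocity of joint dial between -0.05 and 0.05 rad/s and distance between the grasp point and dial_grip above 0.05 m), for 0.2 s.
2. the carrier is held up clear of the slide box (height (world z) of slide_foot above 0.06 m and contact force between slide_carrier and the fingers above 3 N), for 0.2 s.
At the end, for the whole second after the job is handed in: Still gripped, the carrier is at rest, pressed on the table with 1.5 to 30 N: underside on the face (2 mm, 0.035 rad), lower end within 4 mm of the lip, centred to 7 mm, square to 0.09 rad; the pointer is within 0.09 rad of the tab (angle between the x axis of dial_grip and the x axis of index_ring, either way round below 0.09 rad and angle between the z axis of slide_foot and the z axis of seat, either way round below 0.035 rad and angle between the x axis of slide_foot and the x axis of seat, either way round below 0.09 rad and z of slide_foot in the frame of seat between -0.002 and 0.002 m and x of slide_foot in the frame of seat between -0.003 and 0.004 m and y of slide_foot in the frame of seat between -0.007 and 0.007 m and contact force between slide_carrier and tilt_table between 1.5 and 30 N and contact force between slide_carrier and the fingers above 5 N and linear speed of slide_carrier below 0.01 m/s); the arm keeps its last pose, push and grip.
It fails at once if the carrier is rammed onto the table (contact force between slide_carrier and tilt_table above 50 N).
It fails at once if the mouse is moved (distance of mouse from where it was at the start of the episode above 0.015 m).
It fails at once if the forceps are moved (distance of forceps from where it was at the start of the episode above 0.015 m).
It fails at once if the dish is moved (distance of dish_1 from where it was at the start of the episode above 0.015 m).
It fails at once if the black can is moved (distance of objective_can from where it was at the start of the episode above 0.015 m).
It also fails if it takes over 72 s, if anything falls off the work surface, if the arm or the gripper's body presses on something with over 40 N, if the wrist force passes 120 N, or if a joint passes its speed limit or range.

## Working session

There is one attempt and no reset: what is moved stays moved. The work goes in short steps, Python scripts to look and compute and a shell command to move; the robot and the scene stay as the last step left them, time stands still between calls to the robot, and variables do not carry over. Pictures are saved under pics/ and viewed, at most 10 in all, crops included, and the job is handed in when it is done.

```bash
mkdir -p pics; ls; cat > h.py <<'E'
import numpy as np, cv2
from scipy.spatial.transform import Rotation as R
from cell import arm
def rot(o):
    o=np.array(o,float)
    return o if o.shape==(3,3) else (R.from_quat(o) if o.size==4 else R.from_rotvec(o)).as_matrix()
def cal(n):
    c=arm.calibration(n); return np.array(c["K"]),np.array(c["xyz"]),rot(c["orientation"]),c
def proj(cm,P):
    K,t,Rm=cm[:3]; q=(np.atleast_2d(P)-t)@Rm; q=q*[1,-1,-1]; u=q@K.T; return u[:,:2]/u[:,2:]
def ray(cm,px,z):
    K,t,Rm=cm[:3]; d=np.linalg.inv(K)@[px[0],px[1],1]; d=Rm@(d*[1,-1,-1]); return t+d*(z-t[2])/d[2]
def save(n,im): cv2.imwrite('pics/'+n,cv2.cvtColor(im,cv2.COLOR_RGB2BGR))
E
python3 - <<'E'
from h import *
for n in ["top","side"]:
    im=arm.get_image(n); np.save(n+'.npy',im); c=arm.calibration(n); print(n,c)
    save(n+'.png',cv2.resize(im,(800,600),interpolation=cv2.INTER_CUBIC))
print(arm.observe())
E
```

```text
pics
top {'K': array([[453.67250837,   0.        , 254.01163709],
       [  0.        , 453.67250837, 192.28406487],
       [  0.        ,   0.        ,   1.        ]]), 'xyz': array([0.25272576, 0.05533451, 1.29961525]), 'orientation': array([ 0.13400439, -0.15952746, -1.54200973])}
side {'K': array([[348.45780086,   0.        , 253.20415122],
       [  0.        , 348.45780086, 194.60300642],
       [  0.        ,   0.        ,   1.        ]]), 'xyz': array([ 0.35385132, -0.87606938,  0.59085261]), 'orientation': array([ 1.07798694, -0.06056934, -0.1191224 ])}
{'clock': 0.1, 'joints': array([-1.42862111,  0.43519592,  0.02498125,  1.57400057, -0.011603  ,
        1.13399179, -0.07505495]), 'dq': array([ 0.00083131, -0.00125659,  0.00050933, -0.0019617 ,  0.00062198,
        0.00104252,  0.0007619 ]), 'joint_efforts': array([ 3.38062149e-03, -6.69126749e+01,  9.87978615e-01, -3.15145004e+01,
       -6.05464960e-02,  3.75054928e-02,  1.69558729e-05]), 'position': array([0.15140559, 0.60591379, 0.2259992 ]), 'ee_rot': array([-3.83578072e-01, -3.11804257e+00,  2.27744608e-03]), 'force': array([0.01925499, 0.34941438, 0.65537949]), 'ft_torque': array([-0.00340722, -0.01410435,  0.03463996]), 'gripper_force': 0.0, 'width': 0.9980882529903612}
```

View pics/top.png

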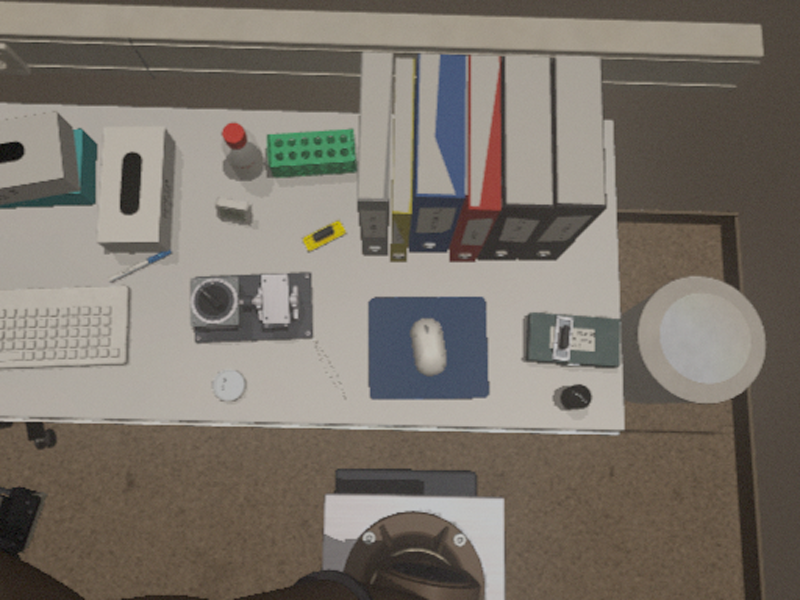

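View pics/side.png

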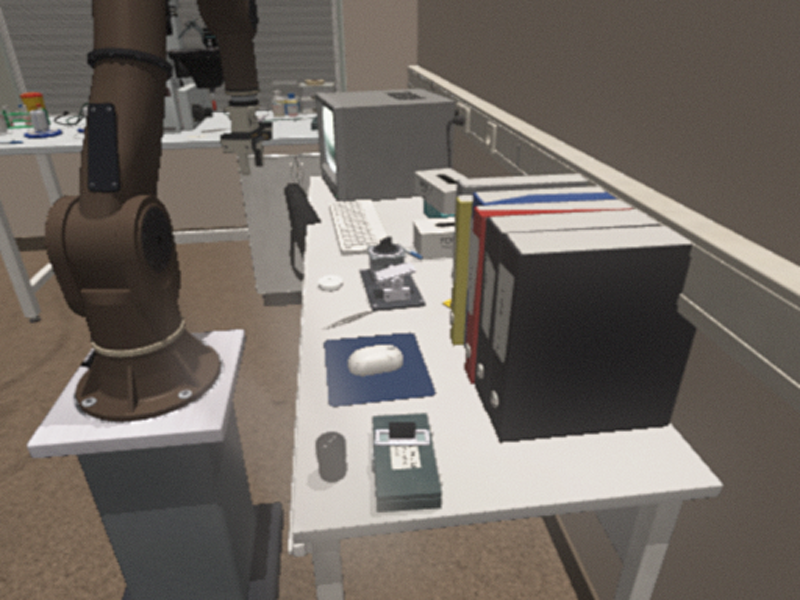

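The top view shows the stage (base corners at about (191,277), (309,272), (312,338), (196,343), dial at (213,300)), the carrier lying across the box at (563,338), and the can at (575,397). The side view agrees with this.

```bash
python3 - <<'E'
from h import *
s=512/800; c=cal("top")
for n,p,z in [("b1",(191,277),.01),("b2",(310,272),.01),("b3",(312,338),.01),("b4",(196,343),.01),("dial",(213,299),.11),("carrier",(564,338),.05),("box1",(525,362),.032),("box2",(528,313),.032),("can",(576,396),.06),("dish",(230,385),.016),("mouse",(429,346),.03)]:
    print(n,ray(c,(p[0]*s+0,p[1]*s),z).round(4))
w=cal("wrist"); o=arm.observe(); print(w[3]); 
T=R.from_rotvec(o['ee_rot']).as_matrix(); print("TCP R",T.round(3)); print("cam in tool",(T.T@(w[1]-o['position'])).round(4)); print((T.T@w[2]).round(3))
im=np.load('top.npy'); a=cv2.resize(im[165:225,115:205],None,fx=6,fy=6,interpolation=cv2.INTER_CUBIC)
b=cv2.resize(im[195:240,330:400],None,fx=5.7,fy=5,interpolation=cv2.INTER_CUBIC)[:, :400]
wi=cv2.resize(arm.get_image("wrist"),(260,195)); 
cv=np.zeros((600,800,3),np.uint8); cv[:360,:540]=a; cv[370:370+225,:399]=b; cv[:195,540:]=wi; save('c.png',cv)
E
```

```text
b1 [0.5321 0.4195 0.01  ]
b2 [0.5474 0.1999 0.01  ]
b3 [0.4238 0.1907 0.01  ]
b4 [0.4094 0.4011 0.01  ]
dial [0.4732 0.3512 0.11  ]
carrier [ 0.4295 -0.2621  0.05  ]
box1 [ 0.3868 -0.1954  0.032 ]
box2 [ 0.4764 -0.2019  0.032 ]
can [ 0.3266 -0.2784  0.06  ]
dish [0.3345 0.3331 0.016 ]
mouse [ 0.4118 -0.0225  0.03  ]
{'K': array([[346.10969217,   0.        , 255.54804499],
       [  0.        , 346.10969217, 185.04790419],
       [  0.        ,   0.        ,   1.        ]]), 'xyz': array([0.07811694, 0.62405155, 0.38509012]), 'orientation': array([-0.24198937, -0.18797958,  1.31559041])}
TCP R [[-0.97   0.242 -0.   ]
 [ 0.242  0.97  -0.001]
 [-0.    -0.001 -1.   ]]
cam in tool [ 0.0755 -0.0004 -0.1591]
[[-0.001  0.96   0.281]
 [ 1.     0.001 -0.001]
 [-0.001  0.281 -0.96 ]]
```

View pics/c.png

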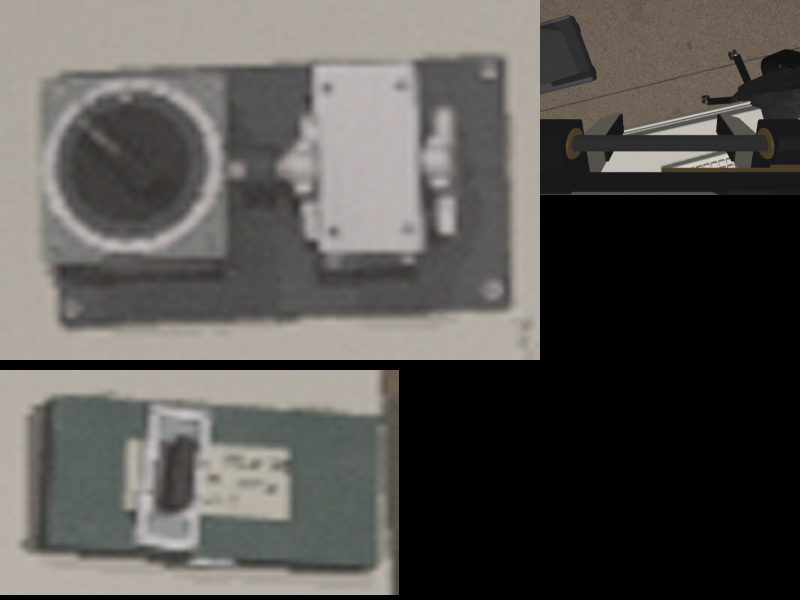

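The crop shows the dial line pointing up-left (about (85,125) from the centre (131,165)), a likely tab near (127,98), and the carrier rib at (178,475). Moving the wrist camera over the dial for a closer look.

```bash
python3 -m pendant '{"slide":[[-0.13,-0.055,0],[-0.13,-0.055,0],[-0.13,-0.055,0],[-0.13,-0.055,0],[-0.13,-0.055,0],[-0.13,-0.055,0],[-0.13,-0.055,0],[-0.13,-0.055,0],[-0.13,-0.055,0],[-0.13,-0.055,0]],"dr":[[0,0,0],[0,0,0],[0,0,0],[0,0,0],[0,0,0],[0,0,0],[0,0,0],[0,0,0],[0,0,0],[0,0,0]],"claw":[1,1,1,1,1,1,1,1,1,1]}' 15
python3 -m pendant '{"slide":[[0,0,0],[0,0,0],[0,0,0]],"dr":[[0,0,0],[0,0,0],[0,0,0]],"claw":[1,1,1]}'
python3 - <<'E'
from h import *
o=arm.observe(); print(o['position'],o['joints'].round(2)); w=cal("wrist"); np.savez('w1.npz',K=w[0],t=w[1],R=w[2])
im=arm.get_image("wrist"); np.save('w1.npy',im); save('w1.png',cv2.resize(im,(800,600),interpolation=cv2.INTER_CUBIC))
print(proj(w,[0.4732,0.3512,0.09])*800/512)
E
```

```text
clock: 1.15
position: [0.4909, 0.3504, 0.2266]
ee_rot: [-0.383, -3.118, 0.0]
force: [1.0, 0.2, -0.3]
width: 1.003
gripper_force: 0.0
clock: 1.45
position: [0.4887, 0.3528, 0.2264]
ee_rot: [-0.381, -3.117, -0.0]
force: [-0.3, 0.4, 0.1]
width: 0.997
gripper_force: 0.0
[0.48867869 0.35276663 0.22643313] [-0.82  0.4   0.15  1.64 -0.06  1.11  0.67]
[[390.24851377 245.19146544]]
```

View pics/w1.png

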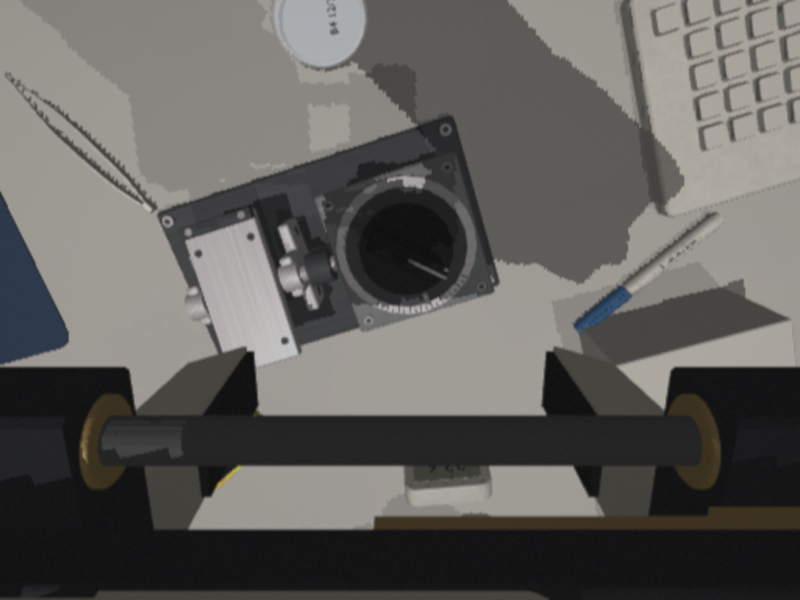

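The wrist view shows the dial centred at (406,245), with its pointer line ending near (446,278) and the base corners at (161,214), (450,118), (496,287). I need an enlarged crop to find the tab.

```bash
python3 - <<'E'
from h import *
im=np.load('w1.npy')[105:210,100:325].astype(float)
im=(255*(im/255)**0.6).clip(0,255).astype(np.uint8)
a=cv2.resize(im[:,105:],(686,600),interpolation=cv2.INTER_CUBIC)  # x from 205, scale 5.714
save('w1c.png',a)
E
```

```text
(no output)
```

View pics/w1c.png

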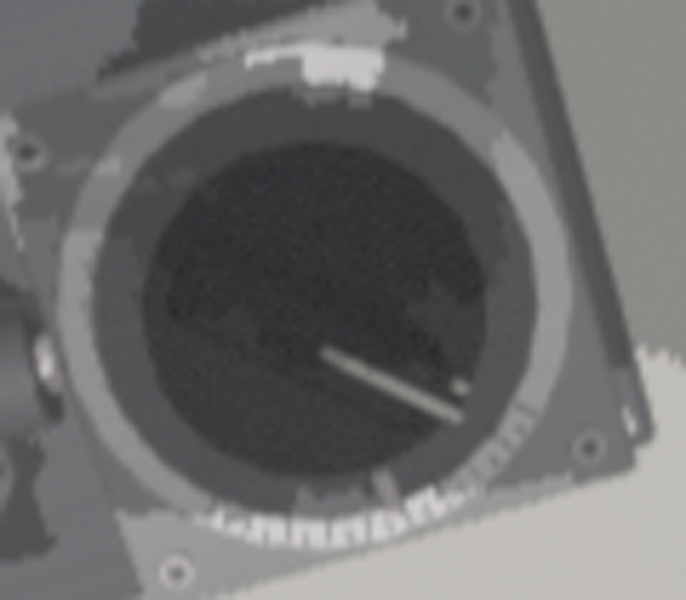

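```bash
python3 - <<'E'
from h import *
d=np.load('w1.npz'); w=(d['K'],d['t'],d['R']); k=600/105
f=lambda p:(p[0]/k+205-.4,p[1]/k+105-.4)
C=ray(w,f((315,297)),.084); print("centre",C, "skirt",ray(w,f((315,310)),.088))
P=ray(w,f((460,387)),.088); Tb=ray(w,f((385,487)),.088)
L0=ray(w,f((325,350)),.110);L1=ray(w,f((460,415)),.110); 
ang=lambda v:np.degrees(np.arctan2(v[1],v[0]))
for n,q in [("rim",P),("tab",Tb),("l0",L0),("l1",L1)]: print(n,q.round(4),np.linalg.norm((q-C)[:2]).round(4),ang(q-C).round(1))
print("line dir",ang(L1-L0)); 
s=512/800
B=[ray(w,(x*s-.2,y*s-.2),.01) for x,y in [(161,214),(450,118),(496,287)]]; print(np.round(B,4),"stage +y dir",ang(B[1]-B[0]),"x dir",ang(B[2]-B[1]),np.linalg.norm(B[1]-B[0]),np.linalg.norm(B[2]-B[1]))
mid=(B[0]+B[2])/2; print("stage centre",mid)
E
```

```text
centre [0.47620507 0.35945665 0.084     ] skirt [0.47736955 0.35911924 0.088     ]
rim [0.4946 0.378  0.088 ] 0.0262 45.2
tab [0.5076 0.363  0.088 ] 0.0316 6.5
l0 [0.4788 0.36   0.11  ] 0.0026 10.9
l1 [0.4928 0.3766 0.11  ] 0.0239 45.8
line dir 49.780600334727495
[[0.4286 0.1967 0.01  ]
 [0.4151 0.4053 0.01  ]
 [0.5368 0.4124 0.01  ]] stage +y dir 93.71457248522687 x dir 3.306794776638609 0.2090941560160639 0.12195586887857998
stage centre [0.48271322 0.30453577 0.01      ]
```

The tab is about 41.5° (0.72 rad) clockwise of the pointer. The dial centre is near (0.4775, 0.3592).

```bash
python3 -m pendant '{"slide":[[0.0413,0.0117,0],[0,0,0],[0,0,0],[0,0,0.04],[0,0,0.04],[0,0,0.04],[0,0,0.04],[0,0,0.04],[0,0,0.04],[0,0,0.04]],"dr":[[0,0,-0.908],[0,0,-0.908],[0,0,-0.908],[0,0,-0.908],[0,0,-0.908],[0,0,-0.908],[0,0,-0.908],[0,0,-0.908],[0,0,-0.908],[0,0,-0.908]],"claw":[0.5,0.5,0.5,0.5,0.5,0.5,0.5,0.5,0.5,0.5]}' 20
python3 -m pendant '{"slide":[[0,0,0],[0,0,0],[0,0,0]],"dr":[[0,0,0],[0,0,0],[0,0,0]],"claw":[0.5,0.5,0.5]}'
cat >> h.py <<'E'
def togo(x,y,z,yaw=None):
    o=arm.observe(); T=R.from_rotvec(o['ee_rot']).as_matrix()
    print("pos",o['position'].round(4),"yaw",np.degrees(np.arctan2(T[1,0],T[0,0])).round(2),"zax",T[:,2].round(3),"j",o['joints'].round(2))
    print("slide units",(T.T@(np.array([x,y,z])-o['position'])/.3).round(4))
    if yaw is not None:
        e=(np.degrees(np.arctan2(T[1,0],T[0,0]))-yaw+90)%180-90; print("drz units",(np.radians(e)/.12).round(3))
E
python3 -c "
from h import *
togo(.4775,.3592,.093,228.5)"
```

```text
clock: 2.5
position: [0.4774, 0.3596, 0.1424]
ee_rot: [1.298, -2.861, -0.001]
force: [-0.1, -0.7, -0.1]
width: 0.502
gripper_force: 0.0
clock: 2.8
position: [0.4786, 0.3589, 0.1435]
ee_rot: [-1.285, 2.866, 0.001]
force: [-0.3, 0.4, 0.5]
width: 0.497
gripper_force: 0.0
pos [0.4786 0.3589 0.1435] yaw -131.69 zax [ 0.001  0.001 -1.   ] j [-0.66  0.47 -0.11  1.73  0.06  0.94  1.63]
slide units [0.002  0.0033 0.1684]
drz units -0.028
```

```bash
python3 -m pendant '{"slide":[[0.002,0.002,0.033],[0,0,0.033],[0,0,0.033],[0,0,0.033],[0,0,0.033],[0,0,0]],"dr":[[0,0,0],[0,0,0],[0,0,0],[0,0,0],[0,0,0],[0,0,0]],"claw":[0.5,0.5,0.5,0.5,0.5,0.5]}' 40
python3 -m pendant '{"slide":[[0,0,0],[0,0,0],[0,0,0],[0,0,0],[0,0,0],[0,0,0]],"dr":[[0,0,0],[0,0,0],[0,0,0],[0,0,0],[0,0,0],[0,0,0]],"claw":[0,0,0,0,0,0]}' 40
python3 -c "
from h import *
togo(.4775,.3592,.093,228.5); print(arm.observe()['ft_torque'])"
```

```text
clock: 3.4
position: [0.477, 0.3573, 0.0913]
ee_rot: [1.287, -2.863, 0.001]
force: [-0.1, 0.5, -1.2]
width: 0.5
gripper_force: 0.0
clock: 4.0
position: [0.4775, 0.3587, 0.0936]
ee_rot: [-1.289, 2.865, 0.001]
force: [-2.8, 1.6, 3.7]
width: 0.124
gripper_force: 39.9
pos [0.4775 0.3587 0.0936] yaw -131.56 zax [-0.     0.001 -1.   ] j [-0.66  0.53 -0.1   1.78  0.07  0.83  1.62]
slide units [-0.0012  0.0009  0.002 ]
drz units -0.009
[0.3499137  0.54896922 0.06171762]
```

```bash
python3 -m pendant '{"slide":[[0,0,0],[0,0,0],[0,0,0],[0,0,0],[0,0,0],[0,0,0],[0,0,0],[0,0,0],[0,0,0],[0,0,0]],"dr":[[0,0,0.604],[0,0,0.604],[0,0,0.604],[0,0,0.604],[0,0,0.604],[0,0,0.604],[0,0,0.604],[0,0,0.604],[0,0,0.604],[0,0,0.604]],"claw":[0,0,0,0,0,0,0,0,0,0]}' 40
python3 -m pendant '{"slide":[[0,0,0],[0,0,0],[0,0,0]],"dr":[[0,0,0],[0,0,0],[0,0,0]],"claw":[0,0,0]}'
python3 - <<'E'
from h import *
togo(.4775,.3592,.093,187); print(arm.observe()['ft_torque'])
w=cal("wrist"); im=arm.get_image("wrist"); np.save('w2.npy',im); np.savez('w2.npz',K=w[0],t=w[1],R=w[2])
p=proj(w,[.4775,.3592,.088]); print(p)
E
```

```text
clock: 5.0
position: [0.4773, 0.3591, 0.0936]
ee_rot: [0.185, -3.136, -0.002]
force: [-2.8, 2.5, 2.9]
width: 0.129
gripper_force: 39.9
clock: 5.3
position: [0.4773, 0.3591, 0.0936]
ee_rot: [0.193, -3.135, -0.002]
force: [-4.6, 3.6, 4.5]
width: 0.125
gripper_force: 40.0
pos [0.4773 0.3591 0.0936] yaw -172.96 zax [-0.     0.001 -1.   ] j [-0.8   0.53  0.09  1.79 -0.06  0.82  1.02]
slide units [-0.0007  0.0001  0.0019]
drz units 0.006
[ 0.83303298  0.98871859 -0.12834474]
[[256.46364888 236.31963224]]
```

```bash
python3 -m pendant '{"slide":[[0,0,0],[0,0,0],[0,0,0],[0,0,-0.05],[0,0,-0.08],[0,0,-0.08],[0,0,-0.08],[0,0,-0.08],[0,0,-0.05],[0,0,0]],"dr":[[0,0,0],[0,0,0],[0,0,0],[0,0,0],[0,0,0],[0,0,0],[0,0,0],[0,0,0],[0,0,0],[0,0,0]],"claw":[0.5,0.5,0.5,0.5,0.5,0.5,0.5,0.5,0.5,0.5]}' 20
python3 -m pendant '{"slide":[[-0.07,0,0],[0,0,0],[0,0,0]],"dr":[[0,0,0],[0,0,0],[0,0,0]],"claw":[0.5,0.5,0.5]}'
python3 - <<'E'
from h import *
w=cal("wrist"); im=arm.get_image("wrist"); np.save('w2.npy',im); np.savez('w2.npz',K=w[0],t=w[1],R=w[2])
p=proj(w,[.4775,.3592,.088])[0]; x0,y0=int(p[0])-52,int(p[1])-48; x1,y1=int(p[0])-160,int(p[1])-80; print(x0,y0,x1,y1)
g=lambda a:(255*(a/255.)**.6).astype(np.uint8)
a=cv2.resize(g(im[y0:y0+100,x0:x0+104]),(624,600),interpolation=cv2.INTER_CUBIC); save('w2c.png',a)
E
```

```text
clock: 6.35
position: [0.4792, 0.3584, 0.2214]
ee_rot: [-0.188, 3.133, 0.003]
force: [0.2, -0.1, -0.4]
width: 0.502
gripper_force: 0.0
clock: 6.65
position: [0.4984, 0.3599, 0.218]
ee_rot: [0.187, -3.135, 0.002]
force: [-0.1, -0.6, -0.5]
width: 0.497
gripper_force: 0.0
206 103 98 71
```

View pics/w2c.png

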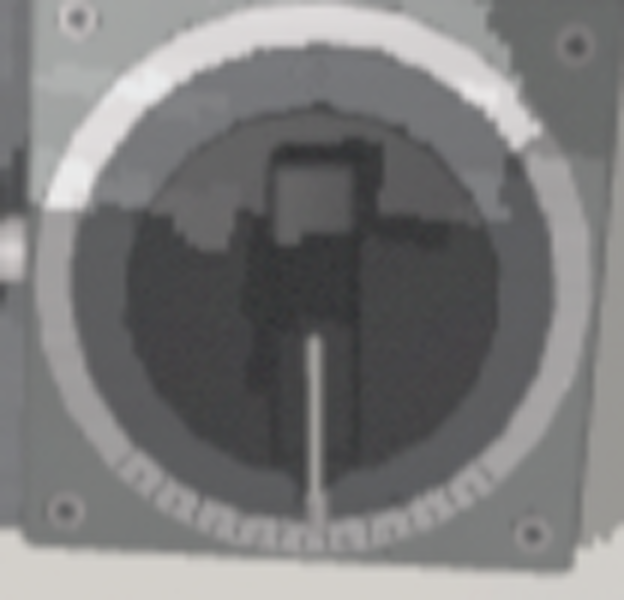

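The pointer line (315,335)–(315,495) now runs straight into the tab at (316,505), so the dial is on its mark and released. The housing screws at (77,18), (575,45), (66,510) and (532,535) will give me the stage yaw and position.

```bash
python3 - <<'E'
from h import *
d=np.load('w2.npz'); w=(d['K'],d['t'],d['R'])
f=lambda p:((p[0]+.5)/6-.5+206,(p[1]+.5)/6-.5+103)
ang=lambda v:np.degrees(np.arctan2(v[1],v[0]))
s=[ray(w,f(p),.08) for p in [(77,18),(575,45),(66,510),(532,535)]]; print(np.round(s,4))
print("y dirs",ang(s[1]-s[0]),ang(s[3]-s[2]),"x dirs",ang(s[2]-s[0]),ang(s[3]-s[1]),"mean",np.mean(s,0))
C=ray(w,f((312.5,284)),.084); print("ring",C, "skirt",ray(w,f((312.5,288)),.088))
T=ray(w,f((316,505)),.088); L0,L1=[ray(w,f(p),.110) for p in [(315,335),(315,460)]]
print("tab",ang(T-C),np.linalg.norm(T-C),"line",ang(L1-L0),ang(L1-C))
im=np.load('w2.npy'); a=cv2.resize(im[60:230,60:260],(706,600),interpolation=cv2.INTER_CUBIC); save('w2t.png',a)
E
```

```text
[[0.4443 0.3217 0.08  ]
 [0.4397 0.3913 0.08  ]
 [0.516  0.3264 0.08  ]
 [0.5116 0.396  0.08  ]]
y dirs 93.74467331651512 93.5757728135681 x dirs 3.7498885597857794 3.7708378670587344 mean [0.47790299 0.35883885 0.08      ]
ring [0.47699585 0.3587136  0.084     ] skirt [0.47683319 0.35867235 0.088     ]
tab 7.754422395492811 0.031987214671412044 line 6.894787549578381 7.46108586366945
```

View pics/w2t.png

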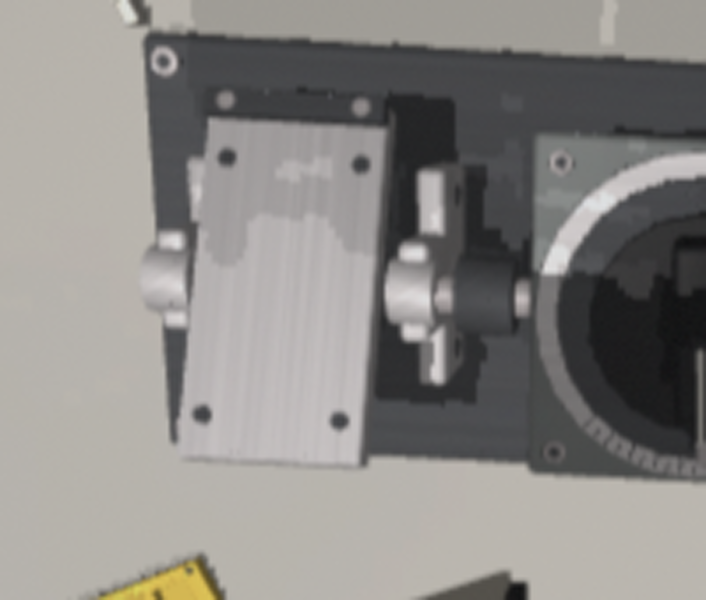

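```bash
python3 - <<'E'
from h import *
d=np.load('w2.npz'); w=(d['K'],d['t'],d['R'])
y=np.radians(3.7); s=.3905; X=np.array([np.cos(y),np.sin(y),0]); Y=np.array([-np.sin(y),np.cos(y),0]); Z=np.array([0,0,1.])
xt=np.cos(s)*X+np.sin(s)*Z; zt=-np.sin(s)*X+np.cos(s)*Z
ax=np.array([.4775,.3588,.06])-.105*Y; seat=ax+.01*zt; print("seat",seat)
for u,v in [(-44,-23),(-44,23),(47,-23),(47,23)]:
    P=seat+u/1e3*xt+v/1e3*Y+(0.004*zt if u<0 else 0); q=proj(w,P)[0]; print(u,v,((q-[60,60]+.5)*3.53-.5).round(0))
np.savez('seat.npz',seat=seat,xt=xt,Y=Y,zt=zt)
c=cal("top")
for p in [(375,253),(430,250),(558,258),(600,205)]: print("binder foot",ray(c,(p[0]*.64,p[1]*.64),.0).round(3))
E
python3 -m pendant '{"slide":[[0.03,-0.1,-0.01],[0.03,-0.1456,-0.01],[0.03,-0.1456,-0.01],[0.03,-0.1456,0],[0.03,-0.1456,0],[0.03,-0.1456,0],[0.03,-0.1456,0],[0.03,-0.1456,0],[0.03,-0.1456,0],[0.03,-0.1456,0]],"dr":[[0,0,0],[0,0,0],[0,0,0],[0,0,0],[0,0,0],[0,0,0],[0,0,0],[0,0,0],[0,0,0],[0,0,0]],"claw":[0.5,0.5,0.5,0.5,0.5,0.5,0.5,0.5,0.5,0.5]}' 20
python3 -m pendant '{"slide":[[0.03,-0.1456,0],[0.03,-0.1456,0],[0.03,-0.1456,0],[0.03,-0.1456,0],[0,-0.05,0],[0,0,0],[0,0,0]],"dr":[[0,0,0],[0,0,0],[0,0,0],[0,0,0],[0,0,0],[0,0,0],[0,0,0]],"claw":[0.5,0.5,0.5,0.5,0.5,0.5,0.5]}'
python3 - <<'E'
from h import *
togo(.43,-.262,.04,180)
w=cal("wrist"); im=arm.get_image("wrist"); np.save('w3.npy',im); np.savez('w3.npz',K=w[0],t=w[1],R=w[2])
p=proj(w,[.4295,-.262,.035])[0]; x0=int(np.clip(p[0]-65,0,382)); y0=int(np.clip(p[1]-50,0,284)); print(p,x0,y0)
save('w3.png',cv2.resize(im[y0:y0+97,x0:x0+130],(800,597),interpolation=cv2.INTER_CUBIC))
E
```

```text
seat [0.48047732 0.25377322 0.06924719]
-44 -23 [203.  94.]
-44 23 [385. 104.]
47 -23 [175. 453.]
47 23 [361. 463.]
binder foot [0.59 0.08 0.  ]
binder foot [ 0.598 -0.024  0.   ]
binder foot [ 0.589 -0.267  0.   ]
binder foot [ 0.697 -0.35   0.   ]
clock: 7.7
position: [0.4588, -0.0715, 0.228]
ee_rot: [0.19, -3.136, -0.001]
force: [0.9, -0.1, 0.3]
width: 0.497
gripper_force: 0.0
clock: 8.4
position: [0.4466, -0.2618, 0.2277]
ee_rot: [0.188, -3.135, -0.002]
force: [0.8, -0.2, 0.6]
width: 0.5
gripper_force: 0.0
pos [ 0.4466 -0.2618  0.2277] yaw -173.12 zax [-0.001  0.001 -1.   ] j [ 0.08  0.27  0.43  1.86 -0.13  1.05  2.26]
slide units [0.0545 0.0054 0.6258]
drz units 1.0
[257.41329442 143.60048628] 192 93
```

View pics/w3.png

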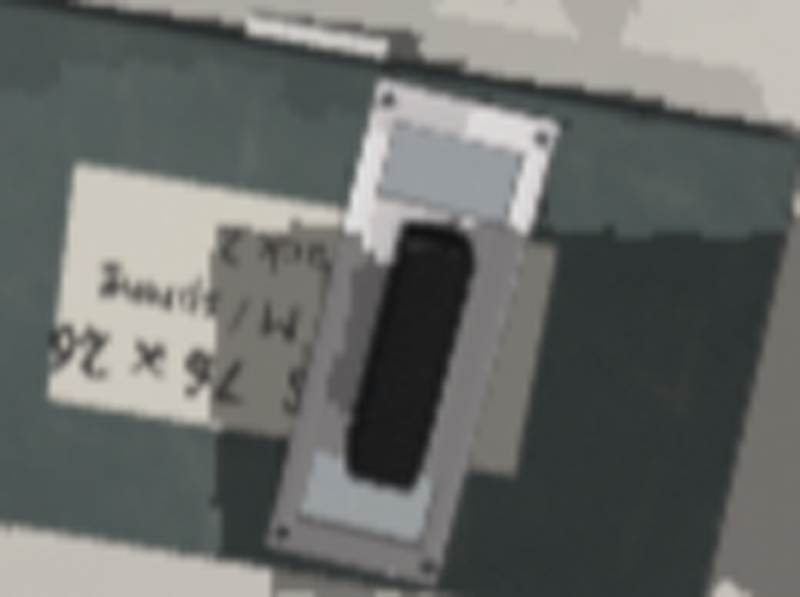

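The crop shows the carrier frame corners at (378,80), (558,122), (268,545) and (437,583), with the black rib between (437,228) and (380,482).

```bash
python3 - <<'E'
from h import *
d=np.load('w3.npz'); w=(d['K'],d['t'],d['R']); k=800/130
f=lambda p:((p[0]+.5)/k-.5+192,(p[1]+.5)/k-.5+93)
ang=lambda v:np.degrees(np.arctan2(v[1],v[0]))
s=np.array([ray(w,f(p),.038) for p in [(378,80),(558,122),(268,545),(437,583)]]); print(s.round(4)); 
print("c",s.mean(0),ang(s[2]-s[0]),ang(s[3]-s[1]),ang(s[1]-s[0])-90,np.linalg.norm(s[2]-s[0]),np.linalg.norm(s[1]-s[0]))
r=[ray(w,f(p),.0615) for p in [(437,231),(380,480)]]; print("rib",np.mean(r,0),ang(r[1]-r[0]),np.linalg.norm(r[1]-r[0]))
c=s.mean(0); togo(c[0],c[1],.04,ang(s[2]-s[0]+s[3]-s[1]))
E
```

```text
[[ 0.3921 -0.2709  0.038 ]
 [ 0.3952 -0.2414  0.038 ]
 [ 0.471  -0.2805  0.038 ]
 [ 0.4743 -0.2511  0.038 ]]
c [ 0.43318363 -0.26097531  0.038     ] -6.902309896574092 -6.980467983194628 -6.015634010458143 0.07946724908091485 0.029672033015328406
rib [ 0.4318282  -0.26145277  0.0615    ] -5.809306778591475 0.039939847079502065
pos [ 0.4468 -0.2612  0.2278] yaw -173.04 zax [-0.001  0.001 -1.   ] j [ 0.08  0.27  0.43  1.86 -0.13  1.05  2.26]
slide units [0.0448 0.0056 0.6261]
drz units 2.022
```

```bash
python3 -m pendant '{"slide":[[0.0457,0.005,0],[0,0,0],[0,0,0.07],[0,0,0.08],[0,0,0.08],[0,0,0.08],[0,0,0.08],[0,0,0.08],[0,0,0.08],[0,0,0]],"dr":[[0,0,1],[0,0,0.99],[0,0,0],[0,0,0],[0,0,0],[0,0,0],[0,0,0],[0,0,0],[0,0,0],[0,0,0]],"claw":[0.5,0.5,0.5,0.5,0.5,0.5,0.5,0.5,0.5,0.5]}' 20
python3 -m pendant '{"slide":[[0,0,0],[0,0,0],[0,0,0]],"dr":[[0,0,0],[0,0,0],[0,0,0]],"claw":[0.5,0.5,0.5]}' 
python3 -c "
from h import *
togo(.4328,-.2612,.041,173.3)"
```

```text
clock: 9.45
position: [0.4318, -0.2601, 0.0609]
ee_rot: [-0.182, -3.132, -0.004]
force: [-0.5, 0.4, 0.4]
width: 0.502
gripper_force: 0.0
clock: 9.75
position: [0.434, -0.2631, 0.0644]
ee_rot: [0.186, 3.134, -0.001]
force: [-0.0, 0.0, 0.1]
width: 0.501
gripper_force: 0.0
pos [ 0.434  -0.2631  0.0644] yaw 173.22 zax [ 0.002 -0.001 -1.   ] j [ 0.15  0.47  0.39  2.06 -0.29  0.66  2.18]
slide units [0.0049 0.0058 0.078 ]
drz units -0.012
```

```bash
python3 -m pendant '{"slide":[[0,0,0.025],[0,0,0.025],[0,0,0.022],[0,0,0],[0,0,0],[0,0,0],[0,0,0],[0,0,0],[0,0,0]],"dr":[[0,0,0],[0,0,0],[0,0,0],[0,0,0],[0,0,0],[0,0,0],[0,0,0],[0,0,0],[0,0,0]],"claw":[0.5,0.5,0.5,0.5,0,0,0,0,0]}' 35
python3 -c "
from h import *
togo(.4328,-.2612,.041,173.3)"
```

```text
clock: 10.65
position: [0.4332, -0.263, 0.0417]
ee_rot: [0.186, 3.136, 0.0]
force: [-0.4, -0.9, 1.6]
width: 0.133
gripper_force: 35.0
pos [ 0.4332 -0.263   0.0417] yaw 173.19 zax [ 0.  0. -1.] j [ 0.17  0.51  0.37  2.07 -0.31  0.61  2.2 ]
slide units [0.0021 0.0057 0.0025]
drz units -0.016
```

```bash
python3 -m pendant '{"slide":[[0,0,-0.03],[0,0,-0.06],[0,0,-0.08],[0,0,-0.08],[0,0,-0.08],[0,0,-0.08],[0,0,-0.08],[0,0,-0.08],[0,0,-0.04],[0,0,0]],"dr":[[0,0,0],[0,0,0],[0,0,0],[0,0,0],[0,0,0],[0,0,0],[0,0,0],[0,0,0],[0,0,0],[0,0,0]],"claw":[0,0,0,0,0,0,0,0,0,0]}' 35
python3 -m pendant '{"slide":[[0,0,0],[0,0,0],[0,0,0]],"dr":[[0,0,0],[0,0,0],[0,0,0]],"claw":[0,0,0]}' 
python3 - <<'E'
from h import *
o=arm.observe(); d=np.load('seat.npz'); seat=d['seat']+[.0015,.0011,0]
T=R.from_rotvec(o['ee_rot']).as_matrix()
G=np.c_[-d['xt'],d['Y'],-d['zt']]; print(np.linalg.det(G))
tgt=seat+.060*d['zt']+.004*d['xt']   # hover above
print("pos",o['position'],"f",o['force'])
dw=tgt-o['position']; print("slide",(T.T@dw/.3).round(3),"world",dw,"rotvec units",(R.from_matrix(T.T@G).as_rotvec()/.12).round(3))
im=arm.get_image("wrist"); np.save('w4.npy',im); save('w4.png',cv2.resize(im[150:384,120:432],(800,600),interpolation=cv2.INTER_CUBIC))
E
```

```text
clock: 11.65
position: [0.4339, -0.2635, 0.2262]
ee_rot: [0.186, 3.133, -0.001]
force: [1.0, -0.0, -0.5]
width: 0.127
gripper_force: 35.0
clock: 11.95
position: [0.4326, -0.2628, 0.2236]
ee_rot: [-0.187, -3.134, -0.001]
force: [0.1, -0.6, -0.0]
width: 0.127
gripper_force: 35.0
1.0000000000000002
pos [ 0.43256985 -0.26279212  0.2235957 ] f [ 0.12119245 -0.58147668 -0.00885207]
slide [0.103 1.721 0.325] world [ 0.03030719  0.51643018 -0.09734277] rotvec units [-0.294 -3.26  -1.511]
```

View pics/w4.png

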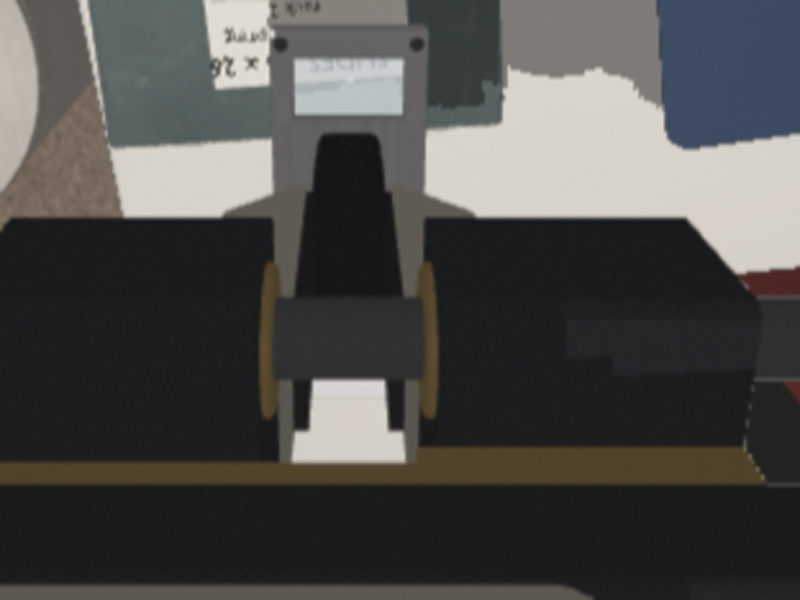

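The carrier is gripped centrally and square (end corners (273,27) and (428,27)). Its end works out 40.3 mm from the TCP. Next I carry it over to the table.

```bash
python3 -m pendant '{"slide":[[0.005,0.07,0],[0.009,0.12,0],[0.009,0.144,0],[0.009,0.144,0],[0.009,0.144,0],[0.009,0.144,0],[0.009,0.144,0],[0.009,0.144,0],[0.009,0.144,0],[0.009,0.144,0]],"dr":[[0,0,0],[0,0,0],[0,0,0],[0,0,0],[0,0,0],[0,0,0],[0,0,0],[0,0,0],[0,0,0],[0,0,0]],"claw":[0,0,0,0,0,0,0,0,0,0]}' 35
python3 -m pendant '{"slide":[[0.009,0.144,0],[0.006,0.14,0],[0.002,0.085,0],[0,0,0],[0,0,0],[0,0,0],[0,0,0],[0,0,0],[0,0,0],[0,0,0]],"dr":[[0,0,0],[0,0,0],[0,0,0],[-0.059,-0.652,-0.302],[-0.059,-0.652,-0.302],[-0.059,-0.652,-0.302],[-0.059,-0.652,-0.302],[-0.059,-0.652,-0.302],[0,0,0],[0,0,0]],"claw":[0,0,0,0,0,0,0,0,0,0]}' 
cat >> h.py <<'E'
def rel():
    o=arm.observe(); d=np.load('seat.npz'); seat=d['seat']+[.0015,.0011,0]; T=R.from_rotvec(o['ee_rot']).as_matrix()
    G=np.c_[-d['xt'],d['Y'],-d['zt']]; B=np.c_[d['xt'],d['Y'],d['zt']]
    print("t",o['clock'],"TCP in seat mm",(B.T@(o['position']-seat)*1e3).round(1),"rot err units",(R.from_matrix(T.T@G).as_rotvec()/.12).round(3),"F seat",(B.T@o['force']).round(1),"M seat",(B.T@o['ft_torque']).round(2),"grip",o['gripper_force'],round(o['width'],3))
E
python3 -c "
from h import *
rel()"
```

```text
clock: 13.0
position: [0.4549, 0.1414, 0.2243]
ee_rot: [-0.187, -3.136, 0.0]
force: [1.7, 0.4, -0.7]
width: 0.127
gripper_force: 35.0
clock: 14.0
position: [0.463, 0.2503, 0.2245]
ee_rot: [-0.089, 2.75, 0.016]
force: [0.2, 0.3, -1.7]
width: 0.13
gripper_force: 35.0
t 14.0 TCP in seat mm [ 41.3  -3.3 150.9] rot err units [-0.007 -0.004  0.001] F seat [-0.4  0.2 -1.6] M seat [ 0.04  0.5  -0.02] grip 34.99967336654663 0.13
```

```bash
python3 -m pendant '{"slide":[[0.02,0.002,0.06],[0.02,0.002,0.07],[0.02,0.002,0.07],[0.02,0.002,0.07],[0.02,0.002,0.07],[0.02,0.001,0.06],[0,0,0.02],[0,0,0],[0,0,0],[0,0,0]],"dr":[[0,0,0],[0,0,0],[0,0,0],[0,0,0],[0,0,0],[0,0,0],[0,0,0],[0,0,0],[0,0,0],[0,0,0]],"claw":[0,0,0,0,0,0,0,0,0,0]}'
python3 - <<'E'
from h import *
for i in range(5): rel(); im=arm.get_image("side")
np.save('s5.npy',im); 
c=cal("side"); print(proj(c,[.482,.255,.07]))
E
```

```text
clock: 15.0
position: [0.4787, 0.2548, 0.0954]
ee_rot: [-0.088, 2.747, 0.018]
force: [1.1, 0.1, -0.5]
width: 0.124
gripper_force: 35.0
t 15.0 TCP in seat mm [ 6.9  0.1 25.5] rot err units [ 0.002  0.024 -0.007] F seat [ 0.8  0.1 -0.9] M seat [ 0.02  0.47 -0.03] grip 35.00003457069397 0.124
t 15.05 TCP in seat mm [ 6.8  0.1 25.5] rot err units [ 0.003  0.024 -0.006] F seat [-0.   0.8 -1.3] M seat [ 0.07  0.51 -0.02] grip 34.9998539686203 0.129
t 15.1 TCP in seat mm [ 6.6  0.1 25.5] rot err units [ 0.003  0.023 -0.004] F seat [-0.4  0.4 -0.5] M seat [0.01 0.51 0.01] grip 35.000091791152954 0.128
t 15.15 TCP in seat mm [ 6.5  0.1 25.4] rot err units [ 0.003  0.022 -0.003] F seat [-1.   0.9 -0.5] M seat [ 0.02  0.53 -0.03] grip 34.999889731407166 0.127
t 15.2 TCP in seat mm [ 6.3  0.  25.3] rot err units [ 0.002  0.02  -0.002] F seat [-0.  -0.2 -0.8] M seat [-0.03  0.47 -0.01] grip 34.99985933303833 0.126
[[249.99634169 172.76218905]]
```

```bash
python3 -m pendant '{"slide":[[0,0,0.012],[0,0,0.012],[0,0,0.01],[0,0,0.006],[0,0,0]],"dr":[[0,0,0],[0,0,0],[0,0,0],[0,0,0],[0,0,0]],"claw":[0,0,0,0,0]}'; python3 -c "
from h import *
rel()"
python3 -m pendant '{"slide":[[0,0,0.003],[0,0,0],[0,0,0]],"dr":[[0,0,0],[0,0,0],[0,0,0]],"claw":[0,0,0]}'; python3 -c "
from h import *
rel()"
```

```text
clock: 15.75
position: [0.4825, 0.2546, 0.0829]
ee_rot: [-0.089, 2.748, 0.016]
force: [-0.1, 0.5, -1.2]
width: 0.127
gripper_force: 35.0
t 15.75 TCP in seat mm [ 5.7 -0.3 12.5] rot err units [-0.009  0.011  0.004] F seat [-0.5  0.5 -1. ] M seat [-0.02  0.46 -0.03] grip 34.99973237514496 0.127
clock: 16.05
position: [0.4829, 0.2548, 0.0826]
ee_rot: [-0.089, 2.748, 0.017]
force: [-0.3, 0.5, -2.5]
width: 0.127
gripper_force: 35.0
t 16.05 TCP in seat mm [ 5.9 -0.1 12. ] rot err units [-0.004  0.015  0.001] F seat [-1.2  0.5 -2.2] M seat [ 0.01  0.51 -0.02] grip 34.999920129776 0.127
```

```bash
for i in 1 2; do python3 -m pendant '{"slide":[[0,0,0.003],[0,0,0],[0,0,0]],"dr":[[0,0,0],[0,0,0],[0,0,0]],"claw":[0,0,0]}' >/dev/null; python3 -c "
from h import *
rel()"; done
```

```text
t 16.35 TCP in seat mm [ 5.9 -0.2 11. ] rot err units [-0.005  0.014  0.002] F seat [-1.  -0.1 -1.7] M seat [0.02 0.51 0.07] grip 34.99985754489899 0.131
t 16.65 TCP in seat mm [ 5.9 -0.2 10.6] rot err units [-0.002  0.017  0.   ] F seat [-1.6 -1.9 12.5] M seat [-0.27  0.76 -0.01] grip 35.00243782997131 0.127
```

```bash
python3 -m pendant '{"slide":[[0,0,-0.0015],[0.006,0,0],[0.006,0,0],[0,0,0],[0,0,0]],"dr":[[0,0,0],[0,0,0],[0,0,0],[0,0,0],[0,0,0]],"claw":[0,0,0,0,0]}' >/dev/null; python3 -c "
from h import *
rel()"; python3 -m pendant '{"slide":[[0.003,0,0],[0,0,0],[0,0,0]],"dr":[[0,0,0],[0,0,0],[0,0,0]],"claw":[0,0,0]}' >/dev/null; python3 -c "
from h import *
rel()"
```

```text
t 17.15 TCP in seat mm [ 2.4  0.1 10.6] rot err units [-0.002  0.017  0.003] F seat [0.6 0.1 3.5] M seat [ 0.1   0.25 -0.03] grip 35.00121831893921 0.129
t 17.45 TCP in seat mm [ 1.7  0.1 10.6] rot err units [-0.001  0.018  0.002] F seat [ 2.4 -0.1  5.3] M seat [ 0.15 -0.02 -0.01] grip 35.00108778476715 0.126
```

```bash
for i in 1 2; do python3 -m pendant '{"slide":[[0.002,0,0],[0,0,0],[0,0,0]],"dr":[[0,0,0],[0,0,0],[0,0,0]],"claw":[0,0,0]}' >/dev/null; python3 -c "
from h import *
rel()"; done
```

```text
t 17.75 TCP in seat mm [ 1.  -0.  10.6] rot err units [-0.002  0.017  0.001] F seat [3.1 0.5 3.7] M seat [ 0.16 -0.15 -0.02] grip 35.00144898891449 0.124
t 18.05 TCP in seat mm [ 0.3 -0.1 10.6] rot err units [-0.003  0.016  0.001] F seat [1.8 0.3 5.2] M seat [ 0.14 -0.12  0.01] grip 35.001967549324036 0.13
```

```bash
for i in 1 2; do python3 -m pendant '{"slide":[[0.002,0,0],[0,0,0],[0,0,0]],"dr":[[0,0,0],[0,0,0],[0,0,0]],"claw":[0,0,0]}' >/dev/null; python3 -c "
from h import *
rel()"; done
```

```text
t 18.35 TCP in seat mm [-0.3 -0.1 10.6] rot err units [-0.003  0.016  0.001] F seat [ 2.  -0.7  3.8] M seat [ 0.13 -0.16 -0.02] grip 35.001665353775024 0.132
t 18.65 TCP in seat mm [-0.7 -0.1 10.6] rot err units [-0.004  0.018 -0.001] F seat [4.2 0.8 4.6] M seat [ 0.08 -0.29 -0.02] grip 35.00152587890625 0.125
```

```bash
for i in 1; do python3 -m pendant '{"slide":[[0.002,0,0],[0,0,0],[0,0,0]],"dr":[[0,0,0],[0,0,0],[0,0,0]],"claw":[0,0,0]}' >/dev/null; python3 -c "
from h import *
rel();rel();arm.get_image('side');rel()"; done
```

```text
t 18.95 TCP in seat mm [-0.7 -0.1 10.6] rot err units [-0.003  0.023 -0.003] F seat [ 6.3 -0.5  2.2] M seat [-0.07 -1.12  0.04] grip 35.000596046447754 0.127
t 18.95 TCP in seat mm [-0.7 -0.1 10.6] rot err units [-0.003  0.023 -0.003] F seat [ 6.3 -0.5  2.2] M seat [-0.07 -1.12  0.04] grip 35.000596046447754 0.127
t 19.0 TCP in seat mm [-0.8 -0.1 10.6] rot err units [-0.002  0.023 -0.003] F seat [ 7.5 -0.4  3.1] M seat [-0.03 -1.11 -0.02] grip 35.000486969947815 0.128
```

```bash
python3 -m pendant '{"slide":[[-0.0025,0,0],[0,0,0.001],[0,0,0],[0,0,0],[0,0,0]],"dr":[[0,0,0],[0,0,0],[0,0,0],[0,0,0],[0,0,0]],"claw":[0,0,0,0,0]}' >/dev/null; python3 - <<'E'
from h import *
rel()
w=cal("wrist"); im=arm.get_image("wrist"); rel()
sd=arm.get_image("side"); rel()
a=cv2.resize(im[130:280,120:392],(800,441),interpolation=cv2.INTER_CUBIC)
b=cv2.resize(sd[150:203,225:275],(150,159),interpolation=cv2.INTER_CUBIC)
cv=np.zeros((600,800,3),np.uint8); cv[:441]=a; cv[441:,:150]=b; t=arm.get_image("top"); cv[441:,200:500]=cv2.resize(t[165:225,115:228],(300,159)); save('f.png',cv)
E
```

```text
t 19.5 TCP in seat mm [-0.7 -0.1 10.6] rot err units [-0.002  0.017  0.   ] F seat [ 4.  -0.7 11.5] M seat [-0.2  -0.45  0.03] grip 35.00270426273346 0.129
t 19.55 TCP in seat mm [-0.7 -0.1 10.6] rot err units [-0.002  0.017  0.   ] F seat [ 3.5 -1.   9.9] M seat [-0.13 -0.43  0.02] grip 35.00263273715973 0.129
t 19.6 TCP in seat mm [-0.7 -0.1 10.6] rot err units [-0.002  0.017  0.   ] F seat [ 3.  -0.4 11.7] M seat [-0.11 -0.45 -0.03] grip 35.002723932266235 0.133
```

View pics/f.png

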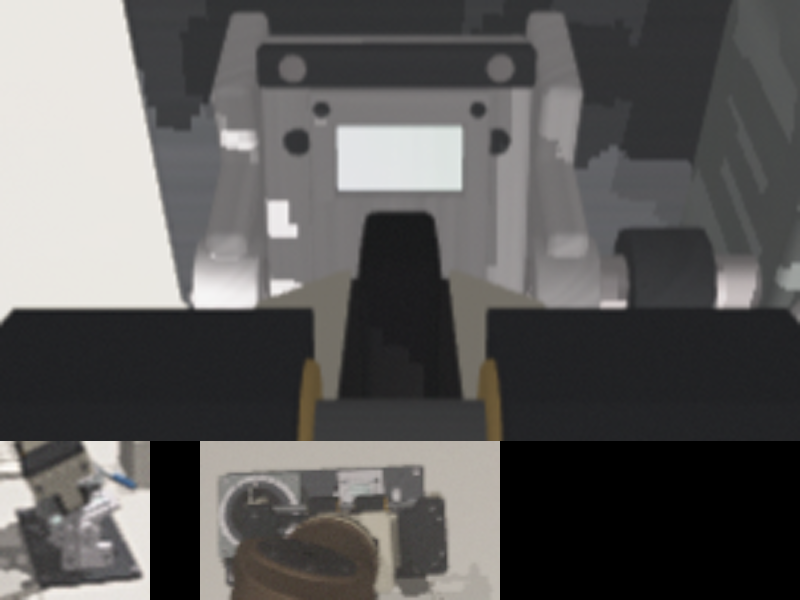

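The last picture shows the carrier's lower end against the lip (row 88). It is square and centred (lip 258–536, carrier screws at 322 and 478), pressed with about 12 N, and the moments fit flush contact.

```bash
python3 -c "
from h import *
rel(); print(arm.sign_off())"
```

```text
t 19.65 TCP in seat mm [-0.7 -0.1 10.6] rot err units [-0.002  0.017  0.   ] F seat [ 3.5 -1.4 10.6] M seat [-0.12 -0.47 -0.03] grip 35.0026935338974 0.126
the job is handed in; nothing more can be done
None
```

I handed the job in at 19.7 s with the dial set on its tab and released, and the carrier still gripped at 35 N, pressed on the table at about 11 N, centred, square and against the lip; sign-off returned no verdict.

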